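Eject the last button badge from its die ring and box up the batch

TASK

A finished badge is still sunk in the steel die ring lying in the badge press's catch tray: set the ring with its badge into the brass collar of the ejector stand, raise the ejector's brass handle all the way so the badge is pushed up out of the ring, and lift the badge off into the wooden box. Put every other badge from the catch tray into the wooden box too, lower the handle fully again and stand the empty ring back in the catch tray, same way up as before, ready for the press; leave the notebook, pen cup and wooden ornament where they are.

Things in the scene. Friction and masses are not known exactly. Their poses are not given: they have to be found in the camera images.
- tray_in (a point): Centre of the floor (top face, 4 mm above the desk) of the grey catch tray, which is fixed to the badge press. Inside 250 mm along its x by 300 mm along its y; walls 5 mm thick, 10 mm above this floor. The press (up to 0.42 m tall) stands beyond the tray's +y wall, from about 160 mm from this point; the tray's own x and y axes are the axes of this point.
- ring_c (a point): Centre (half-way up) of the loose steel die ring, z along its axis: outer diameter 60 mm, height 26 mm, inner diameter 48 mm down to a ledge 6 mm thick at the bottom whose hole is 34 mm across. 160 g nominal. At the start it stands upright in the catch tray with badge b0 lying on the ledge inside it, b0's top 12 mm below the rim.
- b0_c (a point): Centre (half-way up) of the badge that lies in the die ring at the start; a flat steel-and-paper disc 44 mm in diameter, 8 mm thick, 25 g nominal, z along its axis, face up.
- b1_c (a point): Centre (half-way up) of a loose badge like b0 (disc 44 mm in diameter, 8 mm thick), at the start flat in the catch tray. Two to four of b1 to b4 are present; None from the start if absent.
- b2_c (a point): Centre (half-way up) of a loose badge like b0 (disc 44 mm in diameter, 8 mm thick), at the start flat in the catch tray. Two to four of b1 to b4 are present; None from the start if absent.
- b3_c (a point): Centre (half-way up) of a loose badge like b0 (disc 44 mm in diameter, 8 mm thick), at the start flat in the catch tray. Two to four of b1 to b4 are present; None from the start if absent.
- b4_c (a point): Centre (half-way up) of a loose badge like b0 (disc 44 mm in diameter, 8 mm thick), at the start flat in the catch tray. Two to four of b1 to b4 are present; None from the start if absent.
- nest (a point): Centre of the flat top (70 mm above the desk) of the fixed white ejector stand, on the pusher's axis, z up. The stand is a 100 mm square block on a 120 mm square foot; a brass collar around this point, inner diameter 67 mm, outer 80 mm, 4 mm high, locates the die ring. The pusher, a rod 24 mm across under this point, comes up through the ring's bottom hole and lifts the badge; its top is about 1 mm below this point when down and 51 mm above it when fully raised.
- lift_handle (a point): Centre of the ejector's brass handle bar, which moves up and down with the pusher: 70 mm long along the point's x, 14 mm wide along y, 16 mm high; 110 mm from the pusher's axis towards the point's -x (the robot's side). Free on both long sides. The post that carries it is thin and below it. About 93 mm above the desk when down.
- lift (a joint): Height of pusher and handle, m: 0 fully down, 0.052 fully raised. Moves straight up; stays where it is left (friction 6 N, moving mass 0.25 kg: about 9 N to raise, 4 N to lower).
- tote: Open wooden box for finished badges, fixed on the desk; origin at the centre of its underside. Outside 220 mm along its x, 280 mm along its y, 45 mm high; walls and floor 8 mm thick.
- notebook: Grey notebook 120 x 170 x 18 mm beyond the work; not to be disturbed. Origin at the centre of its underside.
- pencup: Brass pen cup, 72 mm across, 95 mm high; not to be disturbed. Origin at the centre of its underside.
- ornament: Triangular wooden ornament about 130 mm across, 32 mm high; not to be disturbed. Origin at the centre of its underside.

How it is judged:
On the way, in this order (a step that is already met when the one before it is completed fails the run):
1. the die ring, with its badge still inside, stands seated in the ejector's collar, pusher down (horizontal distance between ring_c and nest below 0.0055 m and z of ring_c in the frame of nest between 0.01 and 0.0165 m and angle between ring_c's own z axis and vertical below 0.08 rad and horizontal distance between b0_c and ring_c below 0.006 m and z of b0_c in the frame of ring_c between -0.008 and 0.003 m and value of joint lift below 0.008 m), for 0.2 s.
2. the handle is raised and the badge stands on the pusher, clear above the ring, which is still in the collar (horizontal distance between ring_c and nest below 0.0055 m and z of ring_c in the frame of nest between 0.01 and 0.0165 m and angle between ring_c's own z axis and vertical below 0.08 rad and value of joint lift above 0.046 m and horizontal distance between b0_c and nest below 0.012 m and z of b0_c in the frame of nest between 0.044 and 0.062 m), for 0.2 s.
3. that badge is in the wooden box (x of b0_c in the frame of tote between -0.103 and 0.103 m and y of b0_c in the frame of tote between -0.133 and 0.133 m and z of b0_c in the frame of tote between 0 and 0.045 m), for 0.2 s.
At the end, for the whole second after the job is handed in: Every badge present lies inside the wooden box (centre inside the walls and below the rim), at rest; the die ring stands on the catch tray floor, same way up as at the start, inside the walls, tilted under 0.12 rad, at rest; the handle is down (below 6 mm of its 52 mm) (all of step 3 and x of b1_c in the frame of tote between -0.103 and 0.103 m and y of b1_c in the frame of tote between -0.133 and 0.133 m and z of b1_c in the frame of tote between 0 and 0.045 m and x of b2_c in the frame of tote between -0.103 and 0.103 m and y of b2_c in the frame of tote between -0.133 and 0.133 m and z of b2_c in the frame of tote between 0 and 0.045 m and x of b3_c in the frame of tote between -0.103 and 0.103 m and y of b3_c in the frame of tote between -0.133 and 0.133 m and z of b3_c in the frame of tote between 0 and 0.045 m and x of b4_c in the frame of tote between -0.103 and 0.103 m and y of b4_c in the frame of tote between -0.133 and 0.133 m and z of b4_c in the frame of tote between 0 and 0.045 m and linear speed of each of b0, b1, b2, b3, b4, ring below 0.03 m/s and x of ring_c in the frame of tray_in between -0.098 and 0.098 m and y of ring_c in the frame of tray_in between -0.123 and 0.123 m and z of ring_c in the frame of tray_in between 0.009 and 0.017 m and angle between ring_c's own z axis and vertical below 0.12 rad and value of joint lift below 0.006 m); the robot touches nothing.
It fails at once if the notebook is disturbed (moved more than 25 mm) (distance of notebook from where it was at the start of the episode above 0.025 m).
It fails at once if the pencup is disturbed (moved more than 25 mm) (distance of pencup from where it was at the start of the episode above 0.025 m).
It fails at once if the ornament is disturbed (moved more than 25 mm) (distance of ornament from where it was at the start of the episode above 0.025 m).
Of b1, b2, b3, b4 only 2 to 4 are there at a start; the rules pass over those that are not, and their reading is None.
At some moment in a run one of b1, b2, b3, b4 may be knocked a few centimetres aside while the robot is not near it.
It also fails if it takes over 210 s, if anything falls off the work surface, if the arm or the gripper's body presses on something with over 40 N, if the wrist force passes 120 N, or if a joint passes its speed limit or range.

ROBOT

A 6-joint arm with a two-finger parallel gripper is mounted at the origin on the work surface. World frame = base frame: x ahead of the robot, y to its left, z up, the work surface at z = 0. Lengths are in m, angles in rad, forces in N, time in s.
With the tool pointing down it reaches from about 0.35 to 0.85 m from the base axis. Payload 8.1 kg.
Tool frame: the origin (TCP) lies where the fingers leave the gripper's body, on its centre line; the fingertips stand 84 mm ahead of it and the grasp point (between the pads) lies ctrl.grip_depth ahead of it (ctrl.grip_depth is the distance from the TCP to the grasp point, in m); z points along the fingers, y is the direction in which the jaws open and shut (so a half turn about z gives the same grasp; the last joint's range is limited). The gripper opens to 93 mm and grips with 3 to 60 N. Pads are 15 mm wide; open, the fingers measure 128 mm over their backs; the gripper's body (75 mm by 188 mm) begins 65 mm behind the grasp point.
Start: joints at [1.12, 0.13, 1.488, -0, 1.523, -0.085], TCP at [0.215, 0.56, 0.303] pointing down, gripper open.
Joint ranges: [-2.96, 2.96], [-0.89, 2.26], [0.02, 2.5], [-1.34, 4.48], [0, 2.73], [-2.66, 2.66]. Speed limits (rad/s): [2.39, 2.39, 2.79, 3.14, 3.14, 3.14].

INTERFACE

Orientations are given as a rotation vector (axis times angle).
In Python, from rig import ctrl gives the robot as it stands. The module is installed in compiled form; this text tells all that it offers.
- The arm moves only by the tool arm_command, never from a script. Its argument "targets" is text: rows parted by semicolons, each of 6 numbers parted by spaces: the shift along the tool's x, y, z in m, then the turn, a rotation vector about the tool's x, y, z in degrees. A call has 1 to 12 rows; each row shifts and turns the commanded pose from where the row before left it, along the tool's axes as they then stand; what a row does not reach is not made up. A row lasts 1/12 s, in which the tool goes at most 41.7 mm and 7.16 degrees, less where a joint would pass 70% of its speed; a pose out of reach is approached as far as the arm can. A call with a gripper value outside its range is refused whole. "jaw" is the finger opening in m, from 0 to 0.093, set as the call begins (left out, the last holds). The fingers move at their own pace and stop on an object; "force" is the grip in N (left out, the last holds). Time passes only in rows, so rows that do not move let the fingers close. It gives the time, the measured TCP pose, the force and the opening at its end, in the units of the state.
- ctrl.read_state(): the state, without advancing time (a new reading comes with each control period).
- ctrl.snapshot(name): name is "scene" or "top" or "wrist"; returns a dict with "img" (384x512x3 uint8, red, green, blue), "fovy" (degrees; the focal length in pixels is half the picture's height over the tangent of half this angle, whatever the lens; pixels are square), "cx", "cy" (the principal point, pixels), "k1" (the pictures are not rectified: a ray, as slopes to the right and down, at radius r is drawn at 1 + k1 r^2 times it, then the intrinsics apply), "view" (4x4, takes a point from world to camera coordinates). Camera axes: x right, y down, z forward; pixel columns grow to the right and rows downward; lengths in m; the calibration is good to about 2 mm. A picture is of the moment at which its call begins. There is no depth.
- ctrl.hand_in(): hands the job in, once; it reports no verdict.
The state is a dict: "time_s": time; "qpos": joint angles; "joint_velocities": joint speeds; "tau": joint torques, N m; "eef_pos": TCP position; "eef_rot": TCP orientation; "ft_force": force on the tool from outside, world axes, zero at the start; "torque": the same for the moment, N m; "opening": finger opening in m.
Only numpy, scipy, OpenCV 4.12 (cv2) and the standard library are available. Lean on these libraries where they do the work, as an engineer would, in place of code of your own. Each camera call takes 0.05 s, during which the arm holds its last target. There are 200 camera calls.

## Working session

There is one attempt and no reset: what is moved stays moved. The work goes in short steps, Python scripts to look and compute and a tool call to move; the robot and the scene stay as the last step left them, time stands still between calls to the robot, and variables do not carry over. Pictures are saved under pics/ and viewed, about 12 in all and at most 16, crops included, and the job is handed in when it is done.

Besides the shell and the picture viewer there is one more tool, called after ">>>" by a JSON object that holds its "op" and its "data", one argument or row to a line. arm_command: Moves the arm, as the interface text tells. Its arguments: {"type":"object","properties":{"targets":{"type":"string"},"jaw":{"type":"number"},"force":{"type":"number"}},"required":["targets"]}

```bash
mkdir -p pics
cat > h.py <<'E'
import numpy as np, cv2
from scipy.spatial.transform import Rotation as R
from rig import ctrl
def K(s):
    f=s["img"].shape[0]/2/np.tan(np.radians(s["fovy"])/2)
    return f,s["cx"],s["cy"],s["k1"],np.array(s["view"])
def snap(n,fn=None):
    s=ctrl.snapshot(n)
    if fn: cv2.imwrite("pics/"+fn,s["img"][:,:,::-1])
    return s
def px2w(s,u,v,z):
    f,cx,cy,k1,V=K(s)
    x,y=(u-cx)/f,(v-cy)/f
    a,b=x,y
    for _ in range(30):
        g=1+k1*(a*a+b*b); a,b=x/g,y/g
    Rm,t=V[:3,:3],V[:3,3]
    c=-Rm.T@t; d=Rm.T@np.array([a,b,1])
    return c+d*(z-c[2])/d[2]
def w2px(s,p):
    f,cx,cy,k1,V=K(s)
    q=V[:3,:3]@np.array(p)+V[:3,3]; a,b=q[0]/q[2],q[1]/q[2]
    g=1+k1*(a*a+b*b); return np.array([cx+f*a*g,cy+f*b*g])
def st():
    s=ctrl.read_state(); r=R.from_rotvec(s["eef_rot"]).as_matrix()
    return s,np.array(s["eef_pos"]),r
E
python3 - <<'E'
from h import *
for n in("scene","top","wrist"):
    s=snap(n,n+"0.png"); f,cx,cy,k1,V=K(s); print(n,f,cx,cy,k1,(-V[:3,:3].T@V[:3,3]).round(3),V[2,:3].round(3))
s,p,r=st(); print(p,r.round(3),ctrl.grip_depth,s["opening"],s["time_s"])
E
```

```text
scene 461.02281147442295 257.9468131258644 191.50175338995146 -0.04578747641227893 [ 1.073 -0.473  1.255] [-0.345  0.373 -0.861]
top 457.484718160142 254.82687906684396 185.93157761481126 -0.09794918163573044 [0.447 0.046 1.103] [ 0.145  0.004 -0.989]
wrist 311.0291311331959 261.294181646272 192.40481994885587 -0.06213884210037072 [0.15  0.586 0.383] [ 0.232 -0.092 -0.968]
[0.21444035 0.56002817 0.30191935] [[-0.934  0.358 -0.001]
 [ 0.358  0.934 -0.001]
 [ 0.    -0.001 -1.   ]] 0.0653 0.09306928318591987 0.15
```

View pics/top0.png

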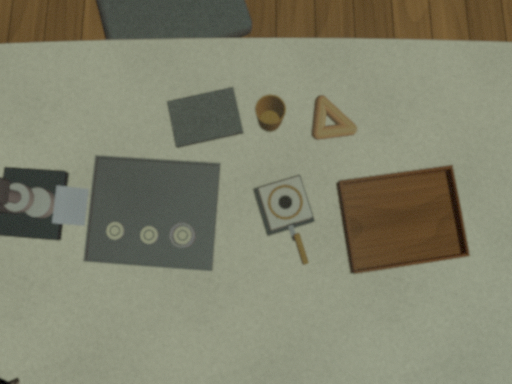

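View pics/scene0.png

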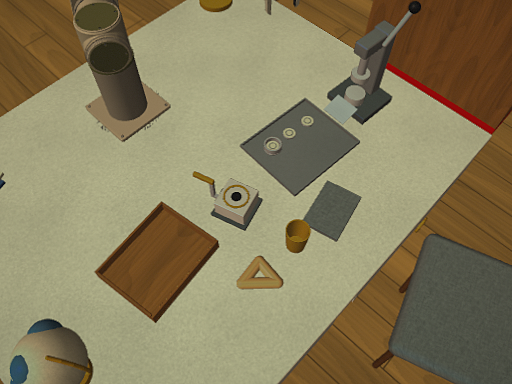

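Top view (image up = +x, left = +y): ring with b0 near (181,235), two loose badges near (149,235) and (115,231), stand near (285,202) with its handle at (299,248), and tote centred near (402,219). Next I measure these in an enlarged crop.

Run:
```python
import cv2
im=cv2.imread("pics/top0.png")
a=cv2.resize(im[150:275,80:330],None,fx=3.2,fy=3.2,interpolation=cv2.INTER_CUBIC)
cv2.imwrite("pics/top0c.png",a)
```

```text
(no output)
```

View pics/top0c.png

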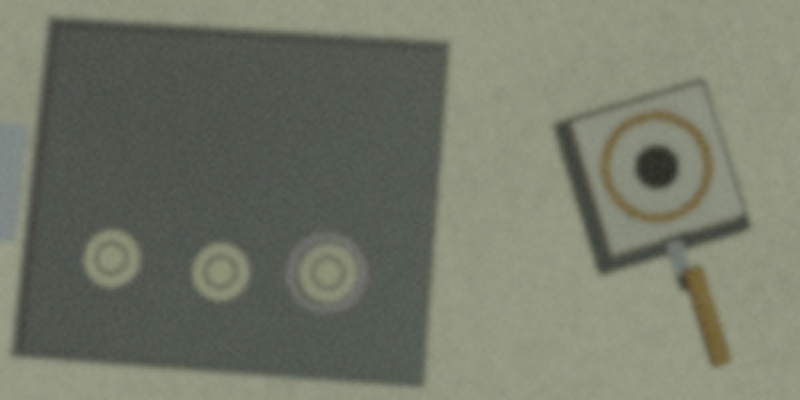

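Run:
```python
from h import *
s=ctrl.snapshot("top")
c=lambda X,Y:((X+.5)/3.2-.5+80,(Y+.5)/3.2-.5+150)
P=lambda n,X,Y,z:print(n,px2w(s,*c(X,Y),z).round(4))
P("ring",327,273,.025);P("bB",220,271,.012);P("bA",111,258,.012)
P("collar",656,166,.074);P("pusher",656,167,.069);P("handle",708,316,.101);P("h1",692,272,.101);P("h2",722,360,.101)
for X,Y in((52,18),(448,43),(424,384),(14,355)):P("tray",X,Y,.014)
for u,v in((337,181),(452,166),(468,255),(352,272)):print("tote",px2w(s,u,v,.045).round(4))
```

```text
ring [0.4896 0.2234 0.025 ]
bB [0.4915 0.3061 0.012 ]
bA [0.501  0.3894 0.012 ]
collar [ 0.5626 -0.0163  0.074 ]
pusher [ 0.5625 -0.0166  0.069 ]
handle [ 0.4569 -0.0489  0.101 ]
h1 [ 0.4868 -0.0385  0.101 ]
h2 [ 0.4272 -0.058   0.101 ]
tray [0.685  0.4429 0.014 ]
tray [0.6636 0.1365 0.014 ]
tray [0.4085 0.1523 0.014 ]
tray [0.4281 0.4605 0.014 ]
tote [ 0.6138 -0.1417  0.045 ]
tote [ 0.6494 -0.4208  0.045 ]
tote [ 0.4379 -0.4467  0.045 ]
tote [ 0.4028 -0.1708  0.045 ]
```

>>> {"op": "arm_command", "data": {
  "targets": "-0.0315 -0.018 0.007 0 0 0;-0.0315 -0.018 0.007 0 0 0;-0.0315 -0.018 0.007 0 0 0;-0.0315 -0.018 0.007 0 0 0;-0.0315 -0.018 0.007 0 0 0;-0.0315 -0.018 0.007 0 0 0;-0.0315 -0.018 0.007 0 0 0;-0.0315 -0.018 0.007 0 0 0;-0.0315 -0.018 0.007 0 0 0;-0.0315 -0.018 0.007 0 0 0;-0.0315 -0.018 0.007 0 0 0;-0.0315 -0.018 0.007 0 0 0",
  "jaw": 0.093
}}

```text
time_s: 1.2
eef_pos: [0.4911, 0.2218, 0.2184]
eef_rot: [0.571, 3.089, 0.0]
ft_force: [0.8, 1.1, -0.4]
opening: 0.0927
```

```bash
cat >> h.py <<'E'
def to(x,y,z,th=None):
    s,p,r=st(); d=r.T@(np.array([x,y,z])-p); th0=np.degrees(np.arctan2(r[1,1],r[0,1]))
    print("t",round(s["time_s"],2),"p",p.round(4),"th",th0.round(2),"tilt",np.degrees(np.arccos(-r[2,2])).round(2),"open",round(s["opening"],4),"F",np.round(s["ft_force"],1))
    print("tool delta",d.round(4),"turn z",None if th is None else round((th0-th+180)%360-180,1))
E
python3 - <<'E'
from h import *
s=snap("wrist","w1.png"); to(.4896,.2234,.098)
for n,p in dict(ring=(.4896,.2234,.03),bB=(.4915,.3061,.012)).items(): print(n,w2px(s,p).round(1))
E
```

```text
t 1.25 p [0.494  0.2169 0.217 ] th 68.88 tilt 0.2 open 0.093 F [ 0.4 -4.2  0.1]
tool delta [0.0067 0.0048 0.1189] turn z None
ring [261.9 189.8]
bB [345.3 156.2]
```

View pics/w1.png

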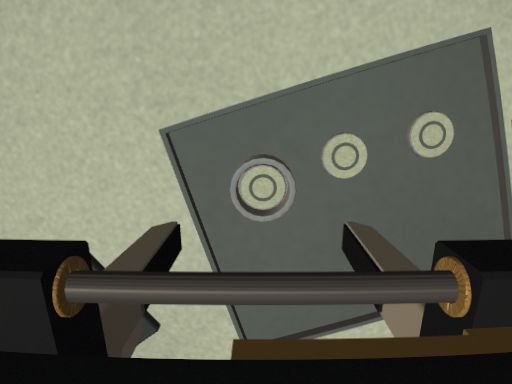

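Wrist view: ring rim centre (262,189), bB (344,156) and bA (431,134) all match the predictions within a pixel. I'm going down over the ring.

>>> {"op": "arm_command", "data": {
  "targets": "0.0022 0.0016 0.03 0 0 0;0.0022 0.0016 0.03 0 0 0;0.0022 0.0016 0.025 0 0 0;0 0 0 0 0 0;0 0 0 0 0 0"
}}

```text
time_s: 1.67
eef_pos: [0.4845, 0.23, 0.1324]
eef_rot: [-0.57, -3.086, 0.003]
ft_force: [-0.1, 0.4, 1.3]
opening: 0.0931
```

```bash
python3 -c "
from h import *
to(.4896,.2234,.098)"
```

```text
t 1.67 p [0.4845 0.23   0.1324] th 69.06 tilt 0.23 open 0.0931 F [-0.1  0.4  1.3]
tool delta [-0.0072 -0.0042  0.0344] turn z None
```

>>> {"op": "arm_command", "data": {
  "targets": "-0.007 -0.004 0.01 0 0 0;0 0 0.024 0 0 0;0 0 0 0 0 0;0 0 0 0 0 0"
}}

```text
time_s: 2.0
eef_pos: [0.4911, 0.2236, 0.1]
eef_rot: [-0.572, -3.088, 0.001]
ft_force: [-0.5, -0.5, 1.2]
opening: 0.0931
```

```bash
python3 -c "
from h import *
to(.4896,.2234,.098)"
```

```text
t 2.0 p [0.4911 0.2236 0.1   ] th 69.03 tilt 0.05 open 0.0931 F [-0.5 -0.5  1.2]
tool delta [ 0.0013 -0.0007  0.002 ] turn z None
```

Good; close and lift slowly.

>>> {"op": "arm_command", "data": {
  "targets": "0.001 0 0.002 0 0 0;0 0 0 0 0 0;0 0 0 0 0 0;0 0 0 0 0 0;0 0 0 0 0 0;0 0 0 0 0 0;0 0 -0.005 0 0 0;0 0 -0.015 0 0 0;0 0 -0.02 0 0 0",
  "jaw": 0.05,
  "force": 30
}}

```text
time_s: 2.75
eef_pos: [0.4884, 0.2238, 0.1362]
eef_rot: [-0.571, -3.085, 0.004]
ft_force: [0.1, 0.2, -1.9]
opening: 0.0583
```

```bash
python3 -c "
from h import *
to(.5626,-.0165,.22)"
```

```text
t 2.75 p [0.4884 0.2238 0.1362] th 69.04 tilt 0.27 open 0.0583 F [ 0.1  0.2 -1.9]
tool delta [-0.155  -0.1981 -0.0838] turn z None
```

>>> {"op": "arm_command", "data": {
  "targets": "-0.005 -0.0065 -0.02 0 0 0;-0.015 -0.0195 -0.02 0 0 0;-0.02 -0.0255 -0.02 0 0 0;-0.02 -0.0255 -0.01 0 0 0;-0.02 -0.0255 -0.01 0 0 0;-0.02 -0.0255 0 0 0 0;-0.02 -0.0255 0 0 0 0;-0.02 -0.0255 0 0 0 0;-0.01 -0.0130 0 0 0 0;-0.005 -0.0060 0 0 0 0;0 0 0 0 0 0;0 0 0 0 0 0"
}}

```text
time_s: 3.75
eef_pos: [0.5637, -0.0154, 0.2175]
eef_rot: [-0.572, -3.088, -0.001]
ft_force: [-0.1, 0.6, -2.7]
opening: 0.0579
```

Run:
```python
from h import *
s=snap("wrist","w2.png"); to(.5626,-.0165,.19)
_,p,r=st()
print("ring top pred",w2px(s,p+r@[0,0,.084-.016]).round(1),"collar",w2px(s,(.5626,-.0163,.074)).round(1))
```

```text
t 3.8 p [ 0.5636 -0.0149  0.2175] th 69.07 tilt 0.06 open 0.0582 F [-0.4  0.4 -2.2]
tool delta [ 0.0003 -0.0019  0.0275] turn z None
ring top pred [261.2 248.7] collar [259.1 206. ]
```

View pics/w2.png

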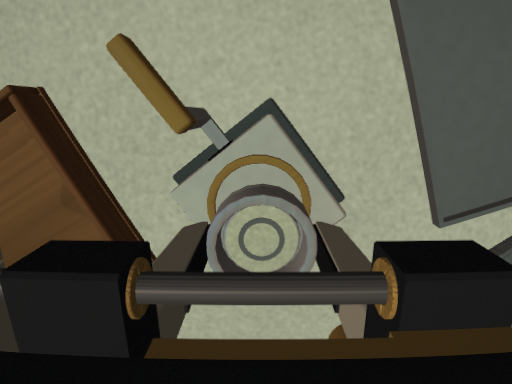

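Ring rim spans u 207–316 at about v 241; a ring centred at the TCP would give v 249, so it looks shifted toward tool -x. A small edge fit of the ring and collar will confirm that.

```bash
cat >> h.py <<'E'
def fitc(s,c0,rads,angs=np.radians(np.arange(0,360,4)),rng=8,step=.5,vmax=265):
    """horizontal circle(s) near c0: shift (mm, world x,y) with strongest edge across them"""
    g=cv2.GaussianBlur(cv2.cvtColor(s["img"],cv2.COLOR_RGB2GRAY),(0,0),1).astype(np.float32)
    best=[]
    for dx in np.arange(-rng,rng+.1,step):
        for dy in np.arange(-rng,rng+.1,step):
            sc=0
            for rr in rads:
                q=[]
                for e in(-.001,.001):
                    P=np.array([w2px(s,(c0[0]+dx/1e3+(rr+e)*np.cos(a),c0[1]+dy/1e3+(rr+e)*np.sin(a),c0[2])) for a in angs])
                    val=cv2.remap(g,P[:,0].astype(np.float32)[None],P[:,1].astype(np.float32)[None],cv2.INTER_LINEAR)[0]
                    val[P[:,1]>vmax]=np.nan; q.append(val)
                sc+=abs(np.nanmean(q[1]-q[0]))
            best.append((sc,dx,dy))
    best.sort(reverse=True); return np.round(best[:3],2)
E
python3 - <<'E'
from h import *
s=snap("wrist"); _,p,r=st(); c=p+r@[0,0,.068]
a=np.radians(np.arange(0,360,5)); 
print("ring",fitc(s,c,[.03,.024],rng=6)); 
b=fitc(s,c,[.03],rng=6);print(b)
d=r.T@np.array([b[0][1],b[0][2],0]);print("tool",d)
# collar only upper half in image
print("collar",fitc(s,(.5626,-.0163,.074),[.040,.0335],vmax=185,rng=5))
E
```

```text
ring [[54.19  1.    0.  ]
 [54.07  1.   -0.5 ]
 [53.03  0.5   0.  ]]
[[51.73  1.    0.  ]
 [51.03  1.   -0.5 ]
 [49.01  0.5   0.  ]]
tool [-9.34246288e-01  3.56627899e-01 -6.43967258e-04]
collar [[81.71  0.5  -0.5 ]
 [78.73  0.5  -1.  ]
 [78.09  1.   -0.5 ]]
```

>>> {"op": "arm_command", "data": {
  "targets": "0.001 -0.002 0.01 0 0 0;0 0 0.015 0 0 0;0 0 0.013 0 0 0;0 0 0.006 0 0 0;0 0 0.004 0 0 0;0 0 0.003 0 0 0;0 0 0 0 0 0;0 0 0 0 0 0"
}}

```text
time_s: 4.52
eef_pos: [0.5626, -0.0175, 0.1671]
eef_rot: [0.571, 3.089, 0.0]
ft_force: [-0.5, -0.2, -1.0]
opening: 0.0587
```

Run:
```python
from h import *
to(.5621,-.0166,.164); s=snap("wrist","w3.png")
```

```text
t 4.52 p [ 0.5626 -0.0175  0.1671] th 69.04 tilt 0.03 open 0.0587 F [-0.5 -0.2 -1. ]
tool delta [0.0008 0.0006 0.0031] turn z None
```

>>> {"op": "arm_command", "data": {
  "targets": "0 0 0.002 0 0 0;0 0 0.001 0 0 0;0 0 0 0 0 0;0 0 0 0 0 0"
}}

```text
time_s: 4.9
eef_pos: [0.5627, -0.0176, 0.1642]
eef_rot: [0.571, 3.088, 0.0]
ft_force: [0.7, -0.9, 0.5]
opening: 0.0583
```

Run:
```python
from h import *
to(.5621,-.0166,.164); s=snap("wrist","w3.png")
```

```text
t 4.9 p [ 0.5627 -0.0176  0.1642] th 69.04 tilt 0.06 open 0.0583 F [ 0.7 -0.9  0.5]
tool delta [0.0009 0.0007 0.0002] turn z None
```

View pics/w3.png

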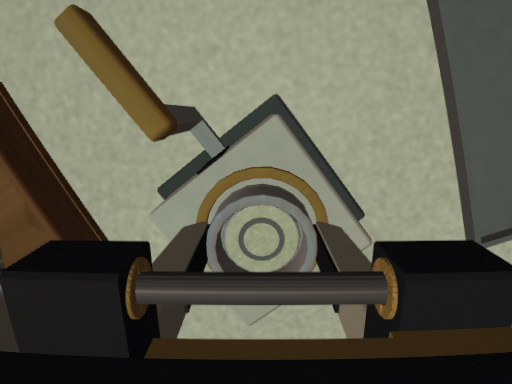

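Ring rim (262,241) sits concentric inside the collar at its seated height, so I'm releasing and rising.

>>> {"op": "arm_command", "data": {
  "targets": "0 0 0 0 0 0;0 0 0 0 0 0;0 0 0 0 0 0;0 0 -0.02 0 0 0;0 0 -0.035 0 0 -7;0 0 -0.03 0 0 -7;0 0 0 0 0 -7;0 0 0 0 0 -7;0 0 0 0 0 -7;0 0 0 0 0 -3;0 0 0 0 0 0",
  "jaw": 0.08
}}

```text
time_s: 5.87
eef_pos: [0.5623, -0.0175, 0.2488]
eef_rot: [-0.469, 3.106, -0.0]
ft_force: [-0.1, 0.2, -0.1]
opening: 0.0798
```

Run:
```python
from h import *
to(.4569,-.0489,.22,107); s=snap("wrist","w4.png")
print("nest/ring top",w2px(s,(.563,-.0168,.096)),"handle",w2px(s,(.4569,-.0489,.101)))
print("ring",fitc(s,(.563,-.0168,.096),[.03,.024],rng=5,vmax=270)); print("collar",fitc(s,(.563,-.0168,.074),[.04],rng=5,vmax=270))
```

```text
t 5.87 p [ 0.5623 -0.0175  0.2488] th 107.19 tilt 0.01 open 0.0798 F [-0.1  0.2 -0.1]
tool delta [0.11   0.0011 0.0288] turn z 0.2
nest/ring top [261.14903539 203.81555252] handle [262.03303334  51.73523182]
ring [[26.82 -4.    4.  ]
 [26.49 -4.5   4.  ]
 [26.32 -3.5   4.  ]]
collar [[29.72 -0.5  -0.5 ]
 [29.56 -0.5   0.  ]
 [29.53  0.   -0.5 ]]
```

View pics/w4.png

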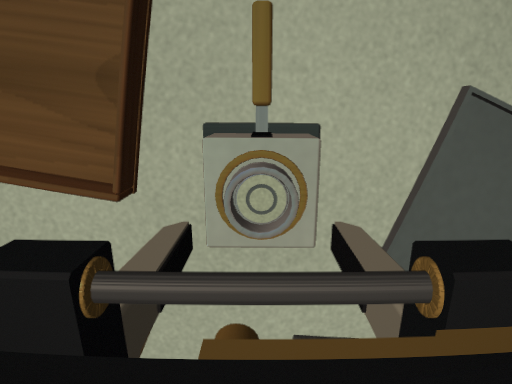

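Ring rim (261,201) lies inside the collar (261,195), and the handle bar centre (262,53) matches its prediction of (262,52). I'm going to the handle now.

>>> {"op": "arm_command", "data": {
  "targets": "0.02 0 0 0 0 0;0.03 0.001 0 0 0 0;0.03 0 0.01 0 0 0;0.02 0 0.02 0 0 0;0.01 0 0.02 0 0 0;0 0 0.02 0 0 0;0 0 0.015 0 0 0;0 0 0.005 0 0 0;0 0 0 0 0 0;0 0 0 0 0 0",
  "jaw": 0.06
}}

```text
time_s: 6.75
eef_pos: [0.4571, -0.0488, 0.1592]
eef_rot: [-0.464, 3.107, -0.0]
ft_force: [0.6, -0.5, 0.5]
opening: 0.0599
```

Run:
```python
from h import *
to(.4569,-.0489,.158,107)
```

```text
t 6.75 p [ 0.4571 -0.0488  0.1592] th 106.99 tilt 0.01 open 0.0599 F [ 0.6 -0.5  0.5]
tool delta [ 0.0003 -0.0001  0.0012] turn z -0.0
```

>>> {"op": "arm_command", "data": {
  "targets": "0 0 0 0 0 0;0 0 0 0 0 0;0 0 0 0 0 0;0 0 0 0 0 0;0 0 0 0 0 0;0 0 0 0 0 0;0 0 0 0 0 0;0 0 -0.004 0 0 0;0 0 -0.006 0 0 0;0 0 0 0 0 0",
  "jaw": 0,
  "force": 45
}}

```text
time_s: 7.58
eef_pos: [0.4568, -0.0496, 0.1691]
eef_rot: [0.465, -3.107, 0.002]
ft_force: [-2.5, -4.2, 2.8]
opening: 0.0136
```

>>> {"op": "arm_command", "data": {
  "targets": "0 0 -0.006 0 0 0;0 0 -0.006 0 0 0;0 0 -0.006 0 0 0;0 0 -0.006 0 0 0;0 0 -0.006 0 0 0;0 0 -0.006 0 0 0;0 0 -0.004 0 0 0;0 0 -0.002 0 0 0;0 0 0 0 0 0;0 0 0 0 0 0"
}}

```text
time_s: 8.42
eef_pos: [0.4568, -0.0496, 0.2107]
eef_rot: [0.465, -3.107, 0.002]
ft_force: [-0.1, -5.6, -3.0]
opening: 0.0136
```

Run:
```python
from h import *
to(.4569,-.0489,.211,107); s=snap("wrist","w5.png")
s=snap("top"); print("top: nest+.059",w2px(s,(.563,-.0168,.129)))
cv2.imwrite("pics/t5.png",cv2.resize(s["img"][150:290,220:370,::-1],None,fx=4,fy=4,interpolation=cv2.INTER_CUBIC))
```

```text
t 8.42 p [ 0.4568 -0.0496  0.2107] th 107.02 tilt 0.09 open 0.0136 F [-0.1 -5.6 -3. ]
tool delta [-0.0003  0.0006 -0.0003] turn z 0.0
top: nest+.059 [286.39460355 198.49041768]
```

View pics/t5.png

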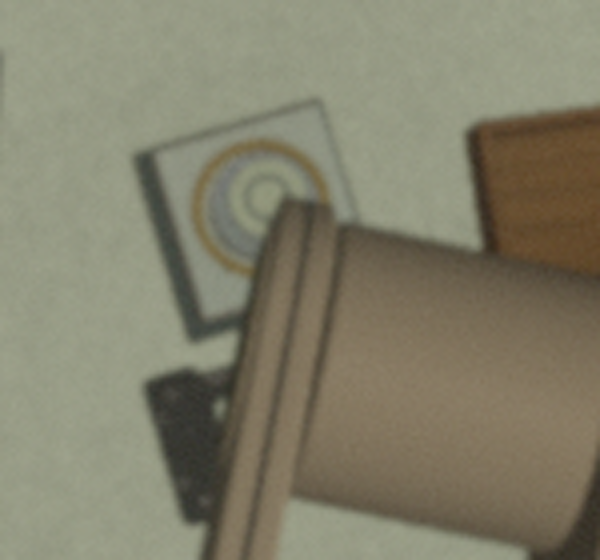

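Badge (crop (267,198) → (286.7,199.5)) appears where the raised pusher top should be, (286.4,198.5), and the ring is still in the collar. I'll let go of the handle and move over to the badge.

>>> {"op": "arm_command", "data": {
  "targets": "0 0 0 0 0 0;0 0 0 0 0 0;0 0 0 0 0 0;0 0 -0.015 0 0 0;0 0 -0.03 0 0 0;0 0 -0.02 0 0 0;-0.02 0 0 0 0 0;-0.035 0 0 0 0 0;-0.035 0 0 0 0 0;-0.02 0 0 0 0 0;0 0 0 0 0 0;0 0 0 0 0 0",
  "jaw": 0.07
}}

```text
time_s: 9.52
eef_pos: [0.5623, -0.016, 0.2751]
eef_rot: [0.467, -3.105, -0.001]
ft_force: [-0.9, -0.1, -0.6]
opening: 0.0698
```

Run:
```python
from h import *
to(.563,-.0168,.189,107); s=snap("wrist","w6.png")
print("badge top pred",w2px(s,(.563,-.0168,.129)),"handle",w2px(s,(.4569,-.0489,.153)))
print("badge",fitc(s,(.563,-.0168,.129),[.022],rng=8,vmax=270))
```

```text
t 9.52 p [ 0.5623 -0.016   0.2751] th 107.11 tilt 0.08 open 0.0698 F [-0.9 -0.1 -0.6]
tool delta [-0.0005 -0.001   0.0861] turn z 0.1
badge top pred [259.20676491 205.95040112] handle [259.44678111  43.29131041]
badge [[16.21  0.5  -1.  ]
 [16.02  1.   -0.5 ]
 [15.94  0.5  -0.5 ]]
```

View pics/w6.png

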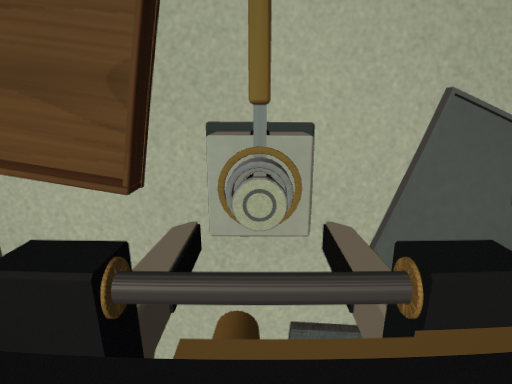

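Badge (260,204) is raised on the pusher and centred as predicted at (259,206), and the handle stays up. I'm descending to grip it.

>>> {"op": "arm_command", "data": {
  "targets": "-0.001 -0.001 0.02 0 0 0;0 0 0.03 0 0 0;0 0 0.02 0 0 0;0 0 0.01 0 0 0;0 0 0.006 0 0 0;0 0 0 0 0 0;0 0 0 0 0 0"
}}

```text
time_s: 10.15
eef_pos: [0.5635, -0.0174, 0.1909]
eef_rot: [-0.465, 3.106, -0.001]
ft_force: [0.3, 0.5, -1.1]
opening: 0.07
```

>>> {"op": "arm_command", "data": {
  "targets": "0 0 0 0 0 0;0 0 0 0 0 0;0 0 0 0 0 0;0 0 0 0 0 0;0 0 0 0 0 0;0 0 0 0 0 0;0 0 -0.01 0 0 0;0 0 -0.025 0 0 0;0 0 -0.02 0 0 0;0 0 0 0 0 0",
  "jaw": 0.03,
  "force": 20
}}

```text
time_s: 10.98
eef_pos: [0.5654, -0.0175, 0.2503]
eef_rot: [-0.465, 3.1, -0.003]
ft_force: [0.4, 0.5, 0.7]
opening: 0.0436
```

Run:
```python
from h import *
to(.53,-.24,.22)
```

```text
t 10.98 p [ 0.5654 -0.0175  0.2503] th 107.04 tilt 0.41 open 0.0436 F [0.4 0.5 0.7]
tool delta [ 0.0992 -0.2023  0.0302] turn z None
```

>>> {"op": "arm_command", "data": {
  "targets": "0.005 -0.012 0 0 0 0;0.0125 -0.027 0 0 0 0;0.0165 -0.034 0 0 0 0;0.0165 -0.034 0 0 0 0;0.0165 -0.034 0.01 0 0 0;0.0165 -0.034 0.025 0 0 0;0.0125 -0.027 0.03 0 0 0;0.005 -0.010 0.03 0 0 0;0 0 0.03 0 0 0;0 0 0.015 0 0 0;0 0 0 0 0 0;0 0 0 0 0 0"
}}

```text
time_s: 11.98
eef_pos: [0.5277, -0.246, 0.1054]
eef_rot: [0.464, -3.104, -0.004]
ft_force: [0.4, -0.4, 0.1]
opening: 0.0431
```

Run:
```python
from h import *
to(.53,-.25,.105)
```

```text
t 11.98 p [ 0.5277 -0.246   0.1054] th 107.02 tilt 0.24 open 0.0431 F [ 0.4 -0.4  0.1]
tool delta [-0.001  -0.0045  0.0004] turn z None
```

>>> {"op": "arm_command", "data": {
  "targets": "0 0 0 0 0 0;0 0 0 0 0 0;0 0 0 0 0 0;0 0 -0.03 0 0 0;0 0 -0.041 0 0 0;0 0.012 -0.041 0 0 0;0.001 0.033 -0.041 0 0 0;0.002 0.04 -0.007 0 0 0;0.002 0.04 0 0 0 0;0.002 0.04 0 0 0 0;0.002 0.03 0 0 0 0;0.001 0.014 0 0 0 0",
  "jaw": 0.06
}}

```text
time_s: 12.98
eef_pos: [0.46, -0.0531, 0.259]
eef_rot: [-0.469, 3.104, -0.0]
ft_force: [0.6, 0.1, 0.0]
opening: 0.0599
```

>>> {"op": "arm_command", "data": {
  "targets": "0 0 0 0 0 0;0 0 0 0 0 0"
}}

```text
time_s: 13.15
eef_pos: [0.4614, -0.0559, 0.2587]
eef_rot: [-0.468, 3.104, -0.002]
ft_force: [-0.1, -0.8, -0.6]
opening: 0.0598
```

Run:
```python
from h import *
to(.4569,-.0492,.2107,107)
s=snap("wrist","w7.png"); print("handle pred",w2px(s,(.4569,-.0489,.153)))
```

```text
t 13.15 p [ 0.4614 -0.0559  0.2587] th 107.15 tilt 0.15 open 0.0598 F [-0.1 -0.8 -0.6]
tool delta [0.0024 0.0078 0.048 ] turn z 0.2
handle pred [273.23537625 219.95032674]
```

Grip the handle and lower it.

>>> {"op": "arm_command", "data": {
  "targets": "0.002 0.004 0.01 0 0 0;0 0.004 0.02 0 0 0;0 0 0.013 0 0 0;0 0 0.005 0 0 0;0 0 0 0 0 0"
}}

```text
time_s: 13.62
eef_pos: [0.4556, -0.0495, 0.2074]
eef_rot: [0.463, -3.104, -0.002]
ft_force: [0.2, -0.1, 0.3]
opening: 0.0601
```

>>> {"op": "arm_command", "data": {
  "targets": "0 0 0 0 0 0;0 0 0 0 0 0;0 0 0 0 0 0;0 0 0 0 0 0;0 0 0 0 0 0;0 0 0 0 0 0;0 0 0.004 0 0 0;0 0 0.006 0 0 0;0 0 0.006 0 0 0;0 0 0.006 0 0 0;0 0 0.006 0 0 0;0 0 0.006 0 0 0",
  "jaw": 0,
  "force": 45
}}

```text
time_s: 14.62
eef_pos: [0.4573, -0.0494, 0.1755]
eef_rot: [-0.465, 3.105, -0.002]
ft_force: [3.2, -4.2, 3.9]
opening: 0.0138
```

>>> {"op": "arm_command", "data": {
  "targets": "0 0 0.006 0 0 0;0 0 0.006 0 0 0;0 0 0.004 0 0 0;0 0 0.002 0 0 0;0 0 0 0 0 0;0 0 0 0 0 0"
}}

```text
time_s: 15.12
eef_pos: [0.4573, -0.0494, 0.157]
eef_rot: [-0.465, 3.105, -0.002]
ft_force: [6.9, -4.8, -3.4]
opening: 0.0136
```

Run:
```python
from h import *
to(.4569,-.0492,.1585,107)
```

```text
t 15.12 p [ 0.4573 -0.0494  0.157 ] th 107.03 tilt 0.12 open 0.0136 F [ 6.9 -4.8 -3.4]
tool delta [ 0.0003  0.0003 -0.0015] turn z 0.0
```

>>> {"op": "arm_command", "data": {
  "targets": "0 0 0.002 0 0 0;0 0 0.001 0 0 0;0 0 0 0 0 0;0 0 0 0 0 0"
}}

```text
time_s: 15.45
eef_pos: [0.4573, -0.0494, 0.1544]
eef_rot: [-0.465, 3.105, -0.002]
ft_force: [5.2, -4.6, 0.5]
opening: 0.0138
```

>>> {"op": "arm_command", "data": {
  "targets": "0 0 0.002 0 0 0;0 0 0.001 0 0 0;0 0 0 0 0 0;0 0 0 0 0 0"
}}

```text
time_s: 15.78
eef_pos: [0.4573, -0.0494, 0.1517]
eef_rot: [-0.465, 3.105, -0.002]
ft_force: [4.2, -4.9, 3.9]
opening: 0.0133
```

>>> {"op": "arm_command", "data": {
  "targets": "0 0 0 0 0 0;0 0 0 0 0 0;0 0 0 0 0 0;0 0 -0.02 0 0 0;0 0 -0.037 0 0 0;0 0 -0.04 0 0 0;-0.02 0 0 0 0 0;-0.035 0 0 0 0 0;-0.035 0 0 0 0 0;-0.02 0 0 0 0 0;0 0 0 0 0 0;0 0 0 0 0 0",
  "jaw": 0.08
}}

```text
time_s: 16.78
eef_pos: [0.5616, -0.0161, 0.2472]
eef_rot: [0.467, -3.104, -0.001]
ft_force: [0.1, -0.3, -0.7]
opening: 0.0794
```

Run:
```python
from h import *
to(.5623,-.0175,.163,107); s=snap("wrist","w8.png")
u=np.array([.956,.293,0])
for z in(.101,.106,.153): print(z,"handle ends pred",w2px(s,np.array([.4569,-.0489,z])+u*.035).round(1),w2px(s,np.array([.4569,-.0489,z])-u*.035).round(1))
print("ring top pred",w2px(s,(.563,-.0168,.096)))
```

```text
t 16.78 p [ 0.5616 -0.0161  0.2472] th 107.11 tilt 0.16 open 0.0794 F [ 0.1 -0.3 -0.7]
tool delta [-0.0005 -0.0017  0.0842] turn z 0.1
0.101 handle ends pred [259.3 104.5] [259.2  -2.6]
0.106 handle ends pred [259.3 104.3] [259.2  -5.4]
0.153 handle ends pred [258.8 101.9] [258.7 -39. ]
ring top pred [258.90550099 205.15299994]
```

View pics/w8.png

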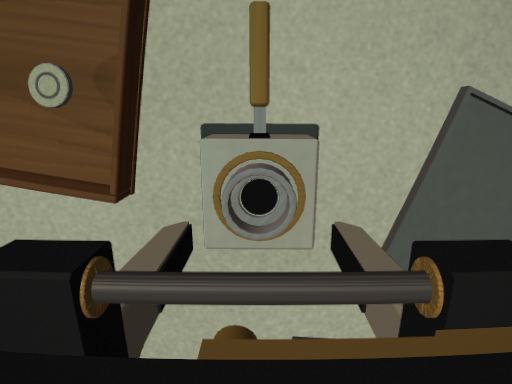

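Handle end (259,2)–(259,105) is as in its initial down picture, b0 lies in the box at (50,85), and the empty ring (259,201) is in the collar. Picking up the ring.

>>> {"op": "arm_command", "data": {
  "targets": "0 -0.001 0.02 0 0 0;0 0 0.03 0 0 0;0 0 0.02 0 0 0;0 0 0.01 0 0 0;0 0 0.003 0 0 0;0 0 0 0 0 0;0 0 0 0 0 0"
}}

```text
time_s: 17.42
eef_pos: [0.5625, -0.0179, 0.167]
eef_rot: [-0.465, 3.105, -0.001]
ft_force: [0.0, 0.1, -0.3]
opening: 0.0795
```

>>> {"op": "arm_command", "data": {
  "targets": "0 0 0 0 0 0;0 0 0 0 0 0;0 0 0 0 0 0;0 0 0 0 0 0;0 0 0 0 0 0;0 0 0 0 0 0;0 0 -0.01 0 0 0;0 0 -0.03 0 0 0;0 0 -0.03 0 0 0;0 0 0 0 0 0",
  "jaw": 0.04,
  "force": 30
}}

```text
time_s: 18.25
eef_pos: [0.5646, -0.0179, 0.2426]
eef_rot: [-0.464, 3.099, -0.004]
ft_force: [1.6, -0.3, 0.1]
opening: 0.0585
```

Run:
```python
from h import *
to(.60,.22,.164)
s=snap("top"); cv2.imwrite("pics/t9.png",cv2.resize(s["img"][150:280,60:300,::-1],None,fx=3,fy=3,interpolation=cv2.INTER_CUBIC))
print(fitc(s,(.4915,.3061,.012),[.022],rng=10,vmax=999)[0],fitc(s,(.501,.3894,.012),[.022],rng=10,vmax=999)[0])
```

```text
t 18.25 p [ 0.5646 -0.0179  0.2426] th 107.05 tilt 0.5 open 0.0585 F [ 1.6 -0.3  0.1]
tool delta [-0.1029  0.2173  0.0786] turn z None
[12.16 -0.5   0.  ] [12.49  0.   -0.5 ]
```

View pics/t9.png

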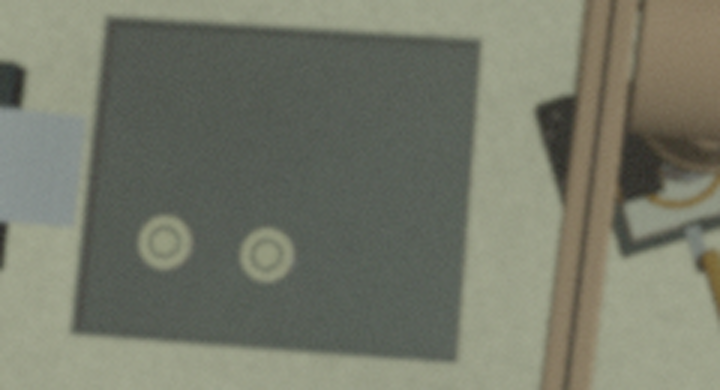

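Both badges are unmoved: crop (165,242) and (266,255). I'm taking the ring to the free part of the tray at about (0.58, 0.225).

>>> {"op": "arm_command", "data": {
  "targets": "-0.005 0.013 0 0 0 0;-0.01 0.027 0 0 0 0;-0.013 0.036 0 0 0 0;-0.013 0.036 0 0 0 0;-0.013 0.036 0.01 0 0 0;-0.013 0.036 0.02 0 0 0;-0.012 0.030 0.03 0 0 0;-0.0065 0.0137 0.03 0 0 0;0 0 0.03 0 0 0;0 0 0.01 0 0 0;0 0 0 0 0 0;0 0 0 0 0 0"
}}

```text
time_s: 19.3
eef_pos: [0.5761, 0.2217, 0.1073]
eef_rot: [0.465, -3.105, 0.001]
ft_force: [0.2, 0.2, -1.4]
opening: 0.0583
```

Run:
```python
from h import *
to(.58,.225,.101)
```

```text
t 19.3 p [0.5761 0.2217 0.1073] th 107.03 tilt 0.14 open 0.0583 F [ 0.2  0.2 -1.4]
tool delta [-0.0047  0.002   0.0063] turn z None
```

>>> {"op": "arm_command", "data": {
  "targets": "0 0 0.003 0 0 0;0 0 0.002 0 0 0;0 0 0 0 0 0;0 0 0 0 0 0"
}}

```text
time_s: 19.63
eef_pos: [0.5775, 0.2217, 0.1041]
eef_rot: [-0.464, 3.106, 0.0]
ft_force: [-0.4, -0.2, -1.9]
opening: 0.0587
```

>>> {"op": "arm_command", "data": {
  "targets": "0 0 0 0 0 0;0 0 0 0 0 0;0 0 0 0 0 0;0 0 -0.02 0 0 0;0 0 -0.03 0 0 0;0.01 0.015 -0.02 0 0 0;0.02 0.03 0 0 0 0;0.02 0.03 0 0 0 0;0.01 0.02 0 0 0 0;0 0.007 0 0 0 0;0 0 0 0 0 0;0 0 0 0 0 0",
  "jaw": 0.07
}}

```text
time_s: 20.63
eef_pos: [0.4902, 0.3019, 0.1733]
eef_rot: [-0.467, 3.106, -0.0]
ft_force: [-0.3, 0.0, -0.0]
opening: 0.0697
```

Run:
```python
from h import *
to(.491,.3061,.09,107); s=snap("wrist","w10.png")
print("bB pred",w2px(s,(.491,.3061,.012)),"bA",w2px(s,(.501,.3889,.012)),"ring",w2px(s,(.5775,.222,.03)))
print(fitc(s,(.491,.3061,.012),[.022],rng=8,vmax=265)[0])
```

```text
t 20.63 p [0.4902 0.3019 0.1733] th 107.1 tilt 0.06 open 0.0697 F [-0.3  0.  -0. ]
tool delta [-0.002   0.0038  0.0833] turn z 0.1
bB pred [265.2401468  202.00998436] bA [355.15702718 240.40055625] ring [135.62314019 276.25460142]
[35.92  0.   -1.  ]
```

View pics/w10.png

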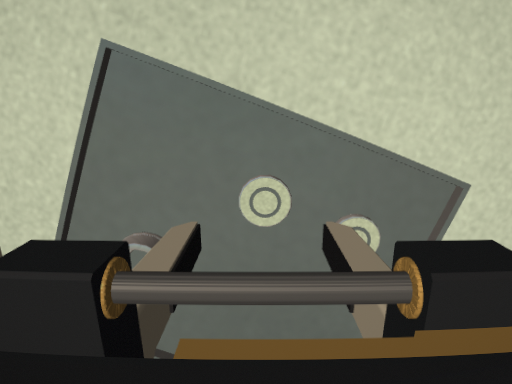

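bB (265,201) and bA (356,239) are as predicted; the ring's edge shows at (140,240). Descending on bB.

>>> {"op": "arm_command", "data": {
  "targets": "-0.002 0.003 0.03 0 0 0;0 0 0.03 0 0 0;0 0 0.015 0 0 0;0 0 0.005 0 0 0;0 0 0 0 0 0;0 0 0 0 0 0"
}}

```text
time_s: 21.18
eef_pos: [0.4917, 0.3049, 0.0936]
eef_rot: [-0.464, 3.107, 0.0]
ft_force: [-0.4, 0.8, -0.6]
opening: 0.0698
```

Run:
```python
from h import *
to(.491,.3055,.09,107)
```

```text
t 21.18 p [0.4917 0.3049 0.0936] th 106.98 tilt 0.04 open 0.0698 F [-0.4  0.8 -0.6]
tool delta [0.0005 0.0007 0.0036] turn z -0.0
```

>>> {"op": "arm_command", "data": {
  "targets": "0 0 0.002 0 0 0;0 0 0.0015 0 0 0;0 0 0 0 0 0;0 0 0 0 0 0"
}}

```text
time_s: 21.52
eef_pos: [0.491, 0.3056, 0.0902]
eef_rot: [-0.465, 3.106, 0.001]
ft_force: [0.3, -0.3, -0.2]
opening: 0.07
```

>>> {"op": "arm_command", "data": {
  "targets": "0 0 0 0 0 0;0 0 0 0 0 0;0 0 0 0 0 0;0 0 0 0 0 0;0 0 0 0 0 0;0 0 0 0 0 0;0 0 -0.01 0 0 0;0 0 -0.03 0 0 0;0 0 -0.04 0 0 0;0 0 -0.04 0 0 0;0 0 0 0 0 0",
  "jaw": 0.03,
  "force": 20
}}

```text
time_s: 22.43
eef_pos: [0.4944, 0.3074, 0.2201]
eef_rot: [-0.464, 3.094, 0.007]
ft_force: [1.2, 1.4, 1.8]
opening: 0.0432
```

Run:
```python
from h import *
to(.53,-.33,.215)
```

```text
t 22.43 p [0.4944 0.3074 0.2201] th 107.05 tilt 0.81 open 0.0432 F [1.2 1.4 1.8]
tool delta [ 0.1529 -0.6198  0.0015] turn z None
```

>>> {"op": "arm_command", "data": {
  "targets": "0.004 -0.016 0 0 0 0;0.007 -0.028 0 0 0 0;0.0095 -0.0385 0 0 0 0;0.0095 -0.0385 0 0 0 0;0.0095 -0.0385 0 0 0 0;0.0095 -0.0385 0 0 0 0;0.0095 -0.0385 0 0 0 0;0.0095 -0.0385 0 0 0 0;0.0095 -0.0385 0 0 0 0;0.0095 -0.0385 0 0 0 0;0.0095 -0.0385 0 0 0 0;0.0095 -0.0385 0 0 0 0"
}}

```text
time_s: 23.43
eef_pos: [0.5149, -0.1379, 0.2103]
eef_rot: [-0.465, 3.106, -0.001]
ft_force: [0.6, 0.5, 0.1]
opening: 0.0431
```

>>> {"op": "arm_command", "data": {
  "targets": "0.0095 -0.0385 0 0 0 0;0.0095 -0.0385 0 0 0 0;0.0095 -0.0385 0 0 0 0;0.0095 -0.0385 0.01 0 0 0;0.006 -0.025 0.03 0 0 0;0.002 -0.011 0.03 0 0 0;0 0 0.03 0 0 0;0 0 0.01 0 0 0;0 0 0 0 0 0;0 0 0 0 0 0"
}}

```text
time_s: 24.27
eef_pos: [0.5269, -0.3305, 0.1001]
eef_rot: [0.466, -3.107, -0.001]
ft_force: [-0.4, 0.3, 0.0]
opening: 0.0432
```

Run:
```python
from h import *
to(.53,-.33,.105)
```

```text
t 24.27 p [ 0.5269 -0.3305  0.1001] th 107.07 tilt 0.03 open 0.0432 F [-0.4  0.3  0. ]
tool delta [-0.0032 -0.0004 -0.0049] turn z None
```

>>> {"op": "arm_command", "data": {
  "targets": "0 0 0 0 0 0;0 0 0 0 0 0;0 0 0 0 0 0;0 0 -0.03 0 0 0;0 0 -0.04 0 0 0;0 0 -0.04 0 0 7;0 0 -0.01 0 0 7;0 0 0 0 0 7;0 0 0 0 0 7;0 0 0 0 0 7;0 0 0 0 0 7;0 0 0 0 0 7",
  "jaw": 0.06
}}

```text
time_s: 25.27
eef_pos: [0.5271, -0.3309, 0.221]
eef_rot: [0.873, 3.016, -0.001]
ft_force: [-0.2, -0.7, -0.4]
opening: 0.0604
```

>>> {"op": "arm_command", "data": {
  "targets": "0 0 0 0 0 7;0 0 0 0 0 7;0 0 0 0 0 7;0 0 0 0 0 7;0 0 0 0 0 7;0 0 0 0 0 7;0 0 0 0 0 7;0 0 0 0 0 7;0 0 0 0 0 2;0 0 0 0 0 0"
}}

```text
time_s: 26.1
eef_pos: [0.5271, -0.3309, 0.2208]
eef_rot: [2.221, 2.219, 0.0]
ft_force: [0.8, 0.4, -0.0]
opening: 0.0599
```

Run:
```python
from h import *
to(.501,.3889,.2,0); s=snap("top","t11.png")
print(fitc(s,(.501,.3894,.012),[.022],rng=10,vmax=999)[0])
```

```text
t 26.1 p [ 0.5271 -0.3309  0.2208] th -0.04 tilt 0.11 open 0.0599 F [ 0.8  0.4 -0. ]
tool delta [ 0.7198 -0.0266  0.0199] turn z -0.0
[ 2.08 10.    6.5 ]
```

View pics/t11.png

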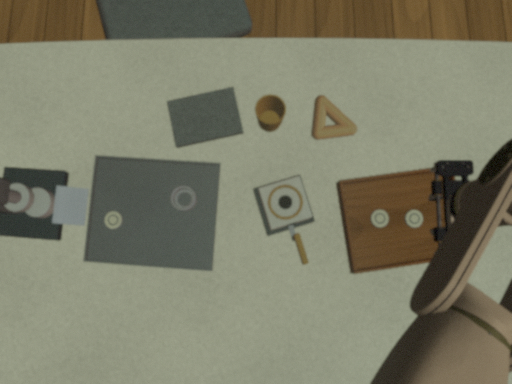

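Two badges are in the box at (380,218) and (414,218), the ring stands in the tray at (183,198), and bA has been knocked to about (113,220).

Run:
```python
from h import *
s=snap("top"); q=px2w(s,113,220,.012); f=fitc(s,q,[.022],rng=8,vmax=999); print(q,f)
to(q[0]+f[0][1]/1e3,q[1]+f[0][2]/1e3,.2,0)
```

```text
[0.52570202 0.3936334  0.012     ] [[12.09  1.5   1.  ]
 [12.05  1.    1.  ]
 [12.04  1.5   0.5 ]]
t 26.2 p [ 0.527  -0.3309  0.2204] th 0.17 tilt 0.07 open 0.0595 F [ 0.5 -0.3 -1. ]
tool delta [0.7256 0.0023 0.0198] turn z 0.2
```

>>> {"op": "arm_command", "data": {
  "targets": "0.015 0 0 0 0 0;0.028 0 0 0 0 0;0.04 0 0 0 0 0;0.04 0 0 0 0 0;0.04 0 0 0 0 0;0.04 0 0 0 0 0;0.04 0 0 0 0 0;0.04 0 0 0 0 0;0.04 0 0 0 0 0;0.04 0 0 0 0 0;0.04 0 0 0 0 0;0.04 0 0 0 0 0"
}}

```text
time_s: 27.2
eef_pos: [0.5255, 0.1146, 0.2199]
eef_rot: [2.219, 2.224, 0.001]
ft_force: [1.4, -0.4, 0.4]
opening: 0.06
```

>>> {"op": "arm_command", "data": {
  "targets": "0.04 0 0 0 0 0;0.04 0 0 0 0 0;0.04 0 0 0 0 0;0.04 0 0 0 0 0;0.04 0 0 0 0 0;0.04 0.001 0 0 0 0;0.03 0.001 0 0 0 0;0.012 0 0.02 0 0 0;0 0 0.02 0 0 0;0 0 0 0 0 0;0 0 0 0 0 0"
}}

```text
time_s: 28.12
eef_pos: [0.5266, 0.3939, 0.178]
eef_rot: [-2.218, -2.223, 0.006]
ft_force: [0.0, 1.0, -0.6]
opening: 0.0602
```

Run:
```python
from h import *
s=snap("wrist","w12.png"); f=fitc(s,(.527,.3946,.012),[.022],rng=12,vmax=265); print(f, w2px(s,(.527,.3946,.012)))
to(.527+f[0][1]/1e3,.3946+f[0][2]/1e3,.09,0)
```

```text
[[37.1  -0.5  -1.  ]
 [36.98  0.   -1.  ]
 [36.51 -0.5  -0.5 ]] [262.64918086 197.71003883]
t 28.17 p [0.5276 0.3939 0.1797] th 0.08 tilt 0.06 open 0.06 F [-0.1 -0.3  0.5]
tool delta [-0.0002 -0.0011  0.0897] turn z 0.1
```

View pics/w12.png

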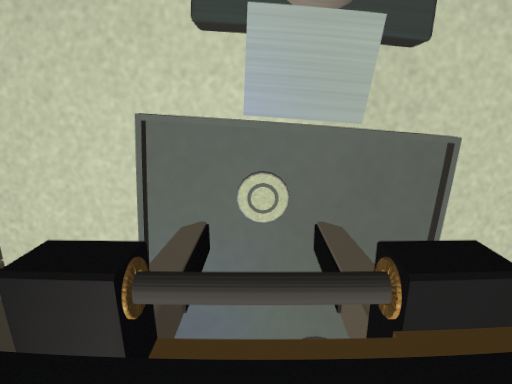

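bA (263,197) is between the open fingers. The chute at (310,65) is low and clear of the gripper, so I'm descending.

>>> {"op": "arm_command", "data": {
  "targets": "0 -0.001 0.03 0 0 0;0 0 0.03 0 0 0;0 0 0.018 0 0 0;0 0 0.006 0 0 0;0 0 0 0 0 0;0 0 0 0 0 0"
}}

```text
time_s: 28.67
eef_pos: [0.5282, 0.3942, 0.0975]
eef_rot: [2.221, 2.221, 0.003]
ft_force: [-0.8, -0.4, 0.8]
opening: 0.06
```

Run:
```python
from h import *
to(.5265,.3936,.09,0)
```

```text
t 28.67 p [0.5282 0.3942 0.0975] th 0.02 tilt 0.12 open 0.06 F [-0.8 -0.4  0.8]
tool delta [-0.0006 -0.0017  0.0074] turn z 0.0
```

>>> {"op": "arm_command", "data": {
  "targets": "0 -0.001 0.004 0 0 0;0 0 0.003 0 0 0;0 0 0 0 0 0;0 0 0 0 0 0"
}}

```text
time_s: 29.0
eef_pos: [0.5264, 0.3942, 0.089]
eef_rot: [2.221, 2.222, 0.001]
ft_force: [-0.2, -0.1, 0.6]
opening: 0.0599
```

>>> {"op": "arm_command", "data": {
  "targets": "0 0 0 0 0 0;0 0 0 0 0 0;0 0 0 0 0 0;0 0 0 0 0 0;0 0 0 0 0 0;0 0 0 0 0 0;0 0 -0.01 0 0 0;0 0 -0.03 0 0 0;0 0 -0.04 0 0 0;0 0 -0.04 0 0 0;0 0 0 0 0 0",
  "jaw": 0.03,
  "force": 20
}}

```text
time_s: 29.92
eef_pos: [0.5298, 0.3964, 0.22]
eef_rot: [2.218, 2.22, 0.023]
ft_force: [2.1, 0.4, 1.5]
opening: 0.043
```

Run:
```python
from h import *
to(.465,-.29,.215)
```

```text
t 29.92 p [0.5298 0.3964 0.22  ] th 0.04 tilt 0.85 open 0.043 F [2.1 0.4 1.5]
tool delta [-0.6864 -0.0653 -0.0013] turn z None
```

>>> {"op": "arm_command", "data": {
  "targets": "-0.015 0 0 0 0 0;-0.028 0 0 0 0 0;-0.04 0 0 0 0 0;-0.04 0 0 0 0 0;-0.04 0 0 0 0 0;-0.04 0 0 0 0 0;-0.04 0 0 0 0 0;-0.04 0 0 0 0 0;-0.04 0 0 0 0 0;-0.04 0 0 0 0 0;-0.04 0 0 0 0 0;-0.04 0 0 0 0 0"
}}

```text
time_s: 30.92
eef_pos: [0.5263, -0.0509, 0.2093]
eef_rot: [2.22, 2.222, 0.001]
ft_force: [0.3, 0.8, -0.5]
opening: 0.0431
```

>>> {"op": "arm_command", "data": {
  "targets": "-0.039 -0.008 0 0 0 0;-0.039 -0.008 0 0 0 0;-0.039 -0.008 0 0 0 0;-0.039 -0.008 0 0 0 0;-0.039 -0.008 0 0 0 0;-0.03 -0.007 0 0 0 0;-0.02 -0.005 0.02 0 0 0;0 0 0.03 0 0 0;0 0 0.03 0 0 0;0 0 0.02 0 0 0;0 0 0 0 0 0;0 0 0 0 0 0"
}}

```text
time_s: 31.92
eef_pos: [0.474, -0.2935, 0.1079]
eef_rot: [-2.219, -2.22, 0.001]
ft_force: [-0.1, -0.4, -0.7]
opening: 0.0431
```

Run:
```python
from h import *
to(.475,-.292,.11)
```

```text
t 31.92 p [ 0.474  -0.2935  0.1079] th 0.04 tilt 0.15 open 0.0431 F [-0.1 -0.4 -0.7]
tool delta [ 0.0015  0.001  -0.0021] turn z None
```

>>> {"op": "arm_command", "data": {
  "targets": "0 0 0 0 0 0;0 0 0 0 0 0;0 0 0 0 0 0;0 0 -0.03 0 0 0;0 0 -0.04 0 0 0;0 0 -0.04 0 0 0;0 0 -0.04 0 0 0;-0.03 0 0 0 0 0;-0.04 0 0 0 0 0;-0.04 0 0 0 0 0;0 0 0 0 0 0;0 0 0 0 0 0",
  "jaw": 0.06
}}

```text
time_s: 32.92
eef_pos: [0.4744, -0.4058, 0.2591]
eef_rot: [2.223, 2.219, -0.0]
ft_force: [0.5, 1.2, 0.5]
opening: 0.0596
```

Run:
```python
from h import *
s=snap("top"); c=snap("scene")
q=px2w(s,183,198,.03); f=fitc(s,q,[.03],rng=8,vmax=999)[0]; print("ring top",q+np.array([f[1],f[2],0])/1e3)
a=cv2.resize(s["img"][140:290],(512*800//512,150*800//512)); b=cv2.resize(c["img"][60:330,80:400],None,fx=1.3,fy=1.3)
b=cv2.copyMakeBorder(b,0,0,0,800-b.shape[1],cv2.BORDER_CONSTANT)
cv2.imwrite("pics/f13.png",np.vstack([a,b])[:,:,::-1]); to(0,0,0)
```

```text
ring top [0.57764039 0.22197438 0.03      ]
t 33.02 p [ 0.4749 -0.4037  0.2591] th 0.03 tilt 0.04 open 0.0602 F [ 0.5 -0.2  0.4]
tool delta [ 0.4039 -0.4749  0.2588] turn z None
```

View pics/f13.png

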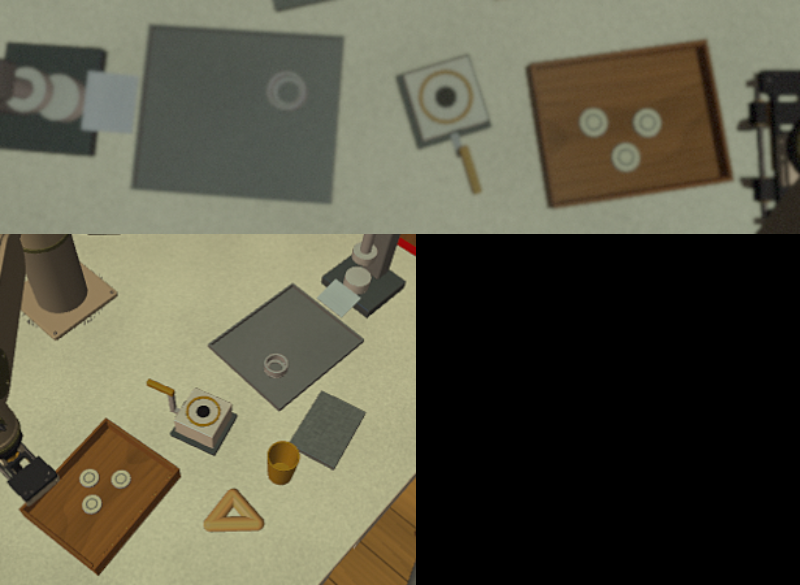

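The top part shows three badges in the box at (593,122), (648,122) and (626,157), the ring upright in the tray at (287,92), and the handle apparently down. One numeric check compares the handle and the bystanders with the first top picture, then I hand in.

Run:
```python
from h import *
s=snap("top"); a=cv2.cvtColor(cv2.imread("pics/top0.png"),cv2.COLOR_BGR2GRAY).astype(np.float32); b=cv2.cvtColor(s["img"],cv2.COLOR_RGB2GRAY).astype(np.float32)
for n,(u0,u1,v0,v1) in dict(handle=(290,312,236,268),notebook=(160,250,80,152),cup=(250,292,90,135),orn=(305,362,90,145)).items():
    print(n,cv2.phaseCorrelate(a[v0:v1,u0:u1].copy(),b[v0:v1,u0:u1].copy()),np.abs(a-b)[v0:v1,u0:u1].mean())
print("expected handle shift px per 52mm",w2px(s,(.4569,-.0489,.153))-w2px(s,(.4569,-.0489,.101)))
```

```text
handle ((0.09908962159308388, 0.06129585173329488), 0.9771114295969406) 1.4758523
notebook ((0.02504138467683248, -0.05443247853500566), 1.0590743010426744) 1.6492285
cup ((0.4971021094293384, 0.48812742654264696), 1.1957940890465253) 1.6095238
orn ((0.04288911890233038, 0.07046678552324792), 1.0330911559528775) 1.4988836
expected handle shift px per 52mm [ 2.3901935  -0.25110752]
```

The checks agree within noise (0.1 px is about 2 mm of handle height). The tool went about 7 mm further down at the handle than its travel explained, so I'll settle it by touch: press the closed fingertips on the bar, which should make contact at TCP z ≈ 0.185 if it is fully down.

>>> {"op": "arm_command", "data": {
  "targets": "0.015 0 0 0 0 0;0.03 -0.002 0 0 0 0;0.04 -0.002 0 0 0 0;0.04 -0.002 0 0 0 0;0.04 -0.002 0 0 0 0;0.04 -0.002 0 0 0 0;0.04 -0.002 0 0 0 0;0.04 -0.002 0 0 0 0;0.04 -0.002 0 0 0 0;0.02 -0.002 0.02 0 0 0;0.01 0 0.02 0 0 0;0 0 0 0 0 0",
  "jaw": 0
}}

```text
time_s: 34.07
eef_pos: [0.4541, -0.0454, 0.2153]
eef_rot: [-2.212, -2.225, 0.003]
ft_force: [-0.8, 0.4, -0.4]
opening: 0.0004
```

>>> {"op": "arm_command", "data": {
  "targets": "0 0 0.01 0 0 0;0 0 0.008 0 0 0;0 0 0 0 0 0;0 0 0 0 0 0;0 0 0 0 0 0"
}}

```text
time_s: 34.48
eef_pos: [0.4569, -0.0498, 0.2011]
eef_rot: [2.222, 2.22, 0.0]
ft_force: [-0.6, -0.0, -0.7]
opening: 0.0004
```

Run:
```python
from h import *
to(.457,-.049,.185,0)
```

```text
t 34.48 p [ 0.4569 -0.0498  0.2011] th -0.03 tilt 0.04 open 0.0004 F [-0.6 -0.  -0.7]
tool delta [0.0008 0.0001 0.0161] turn z -0.0
```

>>> {"op": "arm_command", "data": {
  "targets": "0 0 0.005 0 0 0;0 0 0.005 0 0 0;0 0 0.003 0 0 0;0 0 0 0 0 0;0 0 0 0 0 0"
}}

```text
time_s: 34.9
eef_pos: [0.4563, -0.049, 0.1871]
eef_rot: [-2.22, -2.222, 0.001]
ft_force: [0.0, -0.4, 0.2]
opening: 0.0003
```

>>> {"op": "arm_command", "data": {
  "targets": "0 0 0.002 0 0 0;0 0 0.001 0 0 0;0 0 0 0 0 0;0 0 0 0 0 0"
}}

```text
time_s: 35.23
eef_pos: [0.4567, -0.0491, 0.185]
eef_rot: [2.22, 2.222, 0.0]
ft_force: [-2.8, 1.8, 5.9]
opening: 0.0008
```

>>> {"op": "arm_command", "data": {
  "targets": "0 0 0.002 0 0 0;0 0 0 0 0 0;0 0 0 0 0 0"
}}

```text
time_s: 35.48
eef_pos: [0.4568, -0.0491, 0.1848]
eef_rot: [2.22, 2.222, 0.0]
ft_force: [-11.3, 1.4, 23.4]
opening: 0.0004
```

Firm contact at z = 0.185 (23 N, no further travel), so the handle is fully down. I'm backing off and handing in.

>>> {"op": "arm_command", "data": {
  "targets": "0 0 -0.01 0 0 0;0 0 -0.03 0 0 0;0 0 -0.04 0 0 0;0 0 -0.04 0 0 0;0 0 0 0 0 0;0 0 0 0 0 0;0 0 0 0 0 0"
}}

```text
time_s: 36.07
eef_pos: [0.4565, -0.049, 0.3022]
eef_rot: [2.22, 2.222, 0.0]
ft_force: [-0.3, 0.3, -0.2]
opening: 0.0005
```

Run:
```python
from h import *
to(.457,-.049,.3)
s=snap("top"); a=cv2.imread("pics/f13.png")
for u,v in((380,218),(414.5,218),(401,240)): print(fitc(s,px2w(s,u,v,.016),[.022],rng=8,step=1,vmax=999)[0],px2w(s,u,v,.016))
ctrl.hand_in()
```

```text
t 36.07 p [ 0.4565 -0.049   0.3022] th 0.04 tilt 0.02 open 0.0005 F [-0.3  0.3 -0.2]
tool delta [0.     0.0005 0.0022] turn z None
[ 1.08  1.   -8.  ] [ 0.52847077 -0.24795989  0.016     ]
[9.28 0.   0.  ] [ 0.52784486 -0.33218808  0.016     ]
[ 3.14 -7.   -2.  ] [ 0.475575   -0.29681637  0.016     ]
the job is handed in; nothing more can be done
```

The job is done and handed in at about 36 s of the 210 s allowed; `hand_in()` gives no verdict. I seated the ring with its badge in the collar, raised the handle and lifted the badge into the wooden box. I then lowered the handle, stood the empty ring back in the tray at about (0.578, 0.222), and put both loose badges in the box. One of them was knocked about 3 cm aside during the run; I found it again in the top view before picking it up.

**Last checks that agreed**
- **Badges and ring:** the last overview pictures show three badges inside the box and the ring upright in the tray.
- **Bystanders:** the notebook, pen cup and ornament shifted by at most about 0.7 px against the first picture, well under the 25 mm limit.
- **Handle:** pressing closed fingertips on it met a firm stop at the height expected for fully down.
- **Robot:** it ended about 0.1 m clear of everything.

**Checks that disagreed**
- **Handle travel:** when lowering the handle, the tool went about 7 mm further than its travel explained, perhaps from slip in the grip. That is why I did the press check.
- **Final badge fit:** just before hand-in it was clear for only one of the three badges. The arm was probably hiding the other two. I relied on the earlier clear picture, and nothing touched the badges after it.

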